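# Seat the cup rack in the paint box and load it

## Robot

A 7-joint arm with a two-finger parallel gripper is mounted at the origin on the work surface. World frame = base frame: x ahead of the robot, y to its left, z up, the work surface at z = 0. Lengths are in m, angles in rad, forces in N, time in s.
With the tool pointing down it reaches from about 0.425 to 0.975 m from the base axis. Payload 16.7 kg.
Tool frame: the origin (TCP) lies at the centre of the arm's flange, where the gripper is bolted on; the fingertips stand 173 mm ahead of it and the grasp point (between the pads) lies 155 mm ahead of it (env.tcp_to_grasp is the distance from the TCP to the grasp point, in m); z points along the fingers, y is the line along which they close (so a half turn about z gives the same grasp; the last joint's range is limited). The gripper opens to 85 mm and grips with 20 to 120 N. Pads are 22 mm wide; open, the fingers measure 114 mm over their backs; the gripper's body (76 mm by 85 mm) begins 54 mm behind the grasp point. The pads swing forward as they close: fully open they stand 13 mm farther back than shut.
Start: joints at [-1.319, 0.426, 0.074, 1.606, -0.034, 1.111, -0.067], TCP at [0.264, 0.621, 0.405] pointing down, gripper open.
Joint ranges: [-2.85, 2.85], [-0.5, 2.14], [-1.23, 1.37], [0.21, 2.46], [-1.02, 4.16], [0.16, 2.05], [-2.73, 2.73]. Speed limits (rad/s): [1.89, 1.89, 2.39, 2.39, 3.01, 3.01, 3.01].

## Interface

Orientations are given as a unit quaternion [w, x, y, z].
In Python, from rig import readout, optics, workorder, finder, env gives the robot as it stands.
- The arm moves only by the shell command python3 -m handwheel 'ROWS'. ROWS is JSON, one flat list of numbers, 5 for each row, row after row: the finger opening in mm, from 0 to 85.4, then the shift along the tool's x, y, z normalised to -1 to 1, where 1 is 25 mm, then the turn about the tool's z normalised to -1 to 1, where 1 is 180 degrees. A call has 1 to 20 rows; each row shifts and turns the commanded pose from where the row before left it, along the tool's axes as they then stand; what a row does not reach is not made up. A row lasts 1/10 s, in which the tool goes at most 50 mm and 8.59 degrees, less where a joint would pass 70% of its speed; a pose out of reach is approached as far as the arm can. A call with a number of a shift or a turn outside -1 to 1 is refused whole. A call with a gripper value outside its range is refused whole. The fingers move at their own pace and stop on an object; the grip force is fixed at half the most. Time passes only in rows, so rows that do not move let the fingers close. It gives the time, the measured TCP pose, the force, the opening and the grip force at its end, in the units of the state.
- readout.get_obs(): the state, without advancing time (a new reading comes with each control period).
- optics.read_camera(name): name is "side" or "top" or "wrist"; returns a dict with "color" (400x640x3 uint8, red, green, blue), "depth" (400x640 float32, m along the optical axis (not along the pixel's ray), 0 where there is no reading), "K" (3x3 intrinsics, pixels), "R" (3x3) and "t" (3): a world point X has camera coordinates R X + t; the wrist camera has in their place "T_tool_cam" (4x4, takes a point from camera to tool coordinates, whose origin is the TCP and whose axes are the flange's). Camera axes: x right, y down, z forward; pixel columns grow to the right and rows downward; lengths in m; the calibration is good to about 2 mm. A picture is of the moment at which its call begins: read the wrist's pose just before it.
- workorder.finish_job(): hands the job in; it is judged then, once.
Trained networks look in a picture, given as the dict that the camera call returned (one of the last four; its "shot" number tells which), for a name from the list of things; names that differ only in an ending like _2 or _b are one class to them, and where a whole thing is asked for, a point or a joint stands for the part that bears it (a point fixed in the world has none). Each returns a list of dicts, best first, with "p" (0 to 1); they miss things now and then, are a little off and sometimes report something else, mostly with a low value. They report only what shows in the picture. A call takes as long as a camera call. They do not tell look-alikes from the thing itself.
- finder.trace(thing, picture): "pixels" (400x640 bool, what is visible of it) and "bbox" ([left, top, width, height] in pixels, round what is visible of it).
The state is a dict: "time": time; "joints": joint angles; "qvel": joint speeds; "effort": joint torques, N m; "position": TCP position; "tool_rot": TCP orientation; "wrist_force": force on the tool from outside, world axes, zero at the start; "moment": the same for the moment, N m; "width": finger opening in m; "grip_force": force on a finger pad.
Only numpy, scipy, OpenCV 4.12 (cv2) and the standard library are available. Lean on these libraries where they do the work, as an engineer would, in place of code of your own. Each camera call takes 0.05 s, during which the arm holds its last target. There are 200 camera calls.

## Task

The loose rack board is hanging out over one end of the paint box: push it home into the box's recess and press it down until it lies level and fully home, flush with the rim all round. Then drop the two small paint cups, one by one, upright into the rack's two pockets, one in each. Leave everything else on the table standing where it is.

Things in the scene. Friction and masses are not known exactly. Their poses are not given: they have to be found in the camera images.
- paint_box: Dark wooden paint box fixed to the table: open shallow tray 138 mm (its x) by 184 mm (its y, the long way), 32 mm high; origin at the centre of its underside on the table, z up. Its recess, open on top, is 110 mm (x) by 156 mm (y) and 12 mm deep: flat floor 20 mm above the table, rim at 32 mm, walls 14 mm thick.
- seat (a point): Centre of the recess floor; axes as the box. Four stiff brass push-out pins, 12 mm across, stand 4 to 9 mm, unequally, out of the floor at (x, y) = (-38, -28), (38, -28), (-38, 55), (38, 55) mm from here. Each slides straight down at about 4 N till level with the floor and stays where left (no spring): press the rack above each pin.
- rack: Loose plywood board 106 mm (its x) by 150 mm (its y) by 12 mm, 0.15 to 0.3 kg; origin at the centre of its underside, axes along the box's. Starts 20 to 34 mm off along the box's +y: +y end on the box's +y rim and beyond it, -y end lower, in the recess on two pins; the walls guide its slide. Off the rim it drops onto the pins. Home: underside on the recess floor, top level with the rim.
- rack_hole0 (a point): Centre of the mouth (top face of the board) of the rack's -y pocket, a round hole 38 mm across through the whole 12 mm board; a cup in it stands on the box floor.
- rack_hole1 (a point): The same for the rack's +y pocket.
- cup_a: Small solid white ceramic paint cup with a black top, a plain cylinder 30 mm across and 26 mm tall, about 0.04 kg; origin at the centre of its underside.
- cup_b: The second small paint cup, the same as cup_a; either may go into either pocket.
- dish: Bystander: white ceramic dish like the cups but broader, 48 mm across, 20 mm tall; origin at the centre of its underside.
- gluepot: Bystander: small lidded jar, 42 mm across, 55 mm tall; origin at the centre of its underside.
- inkjar: Bystander: glass ink jar with a black lid, 54 mm across, 62 mm tall, standing near the +y end of the paint box; origin at the centre of its underside.
- cat_small: Bystander: white papier-mache cat, about 52 mm across, 70 mm tall; origin at the centre of its underside.
- cat_big: Bystander: white papier-mache cat, about 70 mm across, 95 mm tall; origin at the centre of its underside.
- varnish: Bystander: slender brown glass bottle, 38 mm across and 150 mm tall, standing close by the -y end of the paint box; origin at the centre of its underside. It is in the way of a wide gripper.
- knife: Bystander: palette knife 160 mm long lying flat along its own x; origin near the middle of its length, on its underside.
There are look-alikes about, which are no part of the job. Leave any purple look-alike of the cup_a alone.

How it is judged:
By the outcome, as a careful person would: the job done as asked, in the order asked, and still so for the second after the job is handed in, with the robot touching nothing.
It also fails if it takes over 72 s, if anything falls off the work surface, if the arm or the gripper's body presses on something with over 40 N, if the wrist force passes 120 N, or if a joint passes its speed limit or range.

## Working session

There is one attempt and no reset: what is moved stays moved. The work goes in short steps, Python scripts to look and compute and a shell command to move; the robot and the scene stay as the last step left them, time stands still between calls to the robot, and variables do not carry over. Pictures are saved under pics/ and viewed, at most 10 in all, crops included, and the job is handed in when it is done.

```bash
mkdir -p pics
cat > h.py <<'E'
import numpy as np, cv2
from scipy.spatial.transform import Rotation as Ro
from rig import readout, optics, workorder, finder, env
def cam(n):
    o=readout.get_obs(); p=optics.read_camera(n)
    if n=='wrist':
        q=o['tool_rot']; T=np.eye(4); T[:3,:3]=Ro.from_quat([q[1],q[2],q[3],q[0]]).as_matrix(); T[:3,3]=o['position']
        W=T@p['T_tool_cam']; p['Rw']=W[:3,:3]; p['tw']=W[:3,3]
    else: p['Rw']=p['R'].T; p['tw']=-p['R'].T@p['t']
    return p
def cloud(p):
    d=p['depth']; v,u=np.mgrid[:400,:640]; K=p['K']
    c=np.stack([(u-K[0,2])/K[0,0]*d,(v-K[1,2])/K[1,1]*d,d],-1)
    w=c@p['Rw'].T+p['tw']; w[d<=0]=np.nan; return w
def save(p,n,crop=None,s=1):
    im=p['color'][:,:,::-1]
    if crop: l,t,w,h=crop; im=im[t:t+h,l:l+w]
    cv2.imwrite('pics/'+n,cv2.resize(im,None,fx=s,fy=s,interpolation=cv2.INTER_CUBIC))
E
python3 - <<'E'
from h import *
o=readout.get_obs(); print({k:np.round(v,3) for k,v in o.items()}, env.tcp_to_grasp)
P={n:cam(n) for n in('top','side')}
cv2.imwrite('pics/a.png',cv2.resize(np.vstack([P['top']['color'],P['side']['color']])[:,:,::-1],(480,600),interpolation=cv2.INTER_AREA))
save(P['top'],'top.png',None,1.25)
for n,p in P.items():
    w=cloud(p); print(n,'cam at',p['tw'].round(3))
    for th in 'paint_box rack cup_a dish gluepot inkjar cat_small cat_big varnish knife'.split():
        for r in finder.trace(th,p)[:5]:
            if r['p']<.2: continue
            q=w[r['pixels']]; q=q[~np.isnan(q[:,0])]
            if len(q)<5: continue
            c=p['color'][r['pixels']].mean(0).round()
            print(th,round(r['p'],2),r['bbox'],'med',np.median(q,0).round(3),'lo',np.percentile(q,2,0).round(3),'hi',np.percentile(q,98,0).round(3),c)
E
```

```text
{'time': np.float64(0.0), 'joints': array([-1.319,  0.427,  0.074,  1.607, -0.034,  1.111, -0.067]), 'qvel': array([ 0.001, -0.001, -0.   ,  0.002, -0.001, -0.001, -0.   ]), 'effort': array([ 1.0000e-03, -9.4984e+01,  3.7610e+00, -4.6350e+01,  1.9000e-02,
        1.0000e-02,  0.0000e+00]), 'position': array([0.264, 0.621, 0.404]), 'tool_rot': array([-0.   ,  0.2  ,  0.98 , -0.001]), 'wrist_force': array([-1.063, -0.564,  0.369]), 'moment': array([ 0.019, -0.037, -0.008]), 'grip_force': np.float64(0.0), 'width': np.float64(0.085)} 0.1547
top cam at [ 0.396 -0.016  1.139]
paint_box 0.91 [271.7, 174.2, 84.8, 66.3] med [ 0.575 -0.025  0.03 ] lo [ 0.507 -0.071  0.017] hi [0.646 0.098 0.036] [126.  95.  66.]
rack 0.61 [268.4, 181.0, 68.0, 48.5] med [0.576 0.043 0.041] lo [ 0.526 -0.029  0.023] hi [0.631 0.115 0.048] [215. 173. 115.]
cup_a 0.66 [441.0, 236.0, 8.7, 13.1] med [ 0.495 -0.283  0.026] lo [ 0.482 -0.299  0.004] hi [ 0.509 -0.271  0.031] [119. 109.  98.]
cup_a 0.52 [481.0, 225.5, 16.6, 16.9] med [ 0.512 -0.383  0.026] lo [ 0.499 -0.4    0.004] hi [ 0.526 -0.372  0.032] [115. 103. 
[... 2987 characters left out ...]
589 -0.297  0.008] hi [ 0.626 -0.261  0.058] [113. 111. 103.]
inkjar 0.55 [306.7, 137.3, 22.1, 24.6] med [0.604 0.187 0.041] lo [0.581 0.176 0.001] hi [0.629 0.22  0.065] [64. 65. 60.]
cat_small 0.59 [247.9, 122.2, 17.1, 21.1] med [0.43  0.288 0.034] lo [0.41  0.277 0.007] hi [0.454 0.309 0.064] [85. 77. 66.]
cat_big 0.8 [344.6, 117.5, 23.7, 25.9] med [0.718 0.243 0.043] lo [0.694 0.229 0.003] hi [0.756 0.275 0.087] [83. 75. 65.]
varnish 0.95 [313.2, 200.6, 13.2, 51.2] med [ 0.566 -0.114  0.077] lo [ 0.55  -0.121  0.004] hi [ 0.585 -0.072  0.15 ] [57. 44. 33.]
knife 0.95 [352.6, 240.7, 72.4, 24.4] med [ 0.711 -0.16   0.004] lo [ 0.655 -0.194 -0.001] hi [ 0.796 -0.114  0.021] [157. 144. 129.]
```

View pics/top.png

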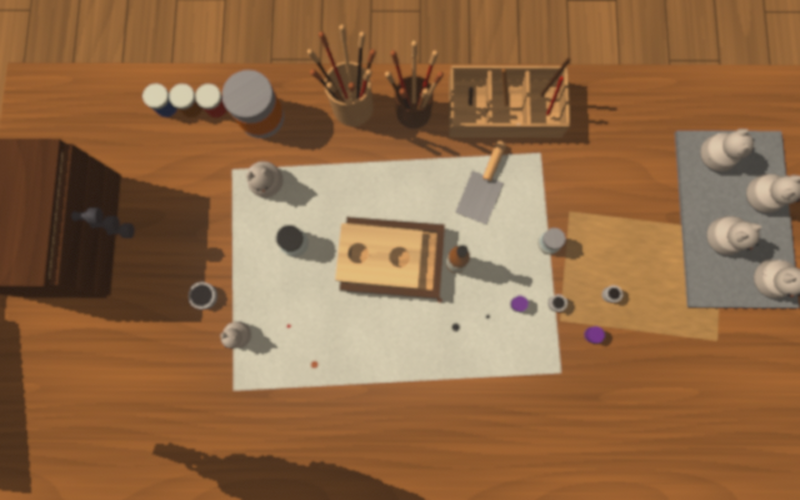

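Run:
```python
from h import *
p=cam('top'); save(p,'crop.png',(400,170,120,110),5)
for n in ('top','side'):
    p=cam(n) if n=='side' else p
    w=cloud(p)
    for th in ('paint_box','rack'):
        m=finder.trace(th,p)[0]['pixels'].astype(np.uint8); q=w[m>0]; q=q[~np.isnan(q[:,0])]
        if th=='paint_box': # rim pixels
            q=q[(q[:,2]>.028)&(q[:,2]<.036)]
        r=cv2.minAreaRect((q[:,:2]*1000).astype(np.float32)); print(n,th,len(q),r)
        if th=='rack':
            A=np.c_[q[:,:2],np.ones(len(q))]; s=q[:,2]>.02; 
            for _ in range(4):
                c=np.linalg.lstsq(A[s],q[s,2],rcond=None)[0]; s=abs(A@c-q[:,2])<.004
            print('plane',c,s.sum())
    # rough table height and brown classification
    col=p['color'].astype(int)
    g=(w[...,0]>.45)&(w[...,0]<.7)&(w[...,1]>-.11)&(w[...,1]<.16)
    m=g&(col[...,0]-col[...,2]>20)&(abs(w[...,2]-.032)<.004); 
    q=w[m]; print(n,'rimlike',len(q),np.percentile(q,[1,50,99],0).round(4).tolist())
    t=w[(w[...,0]>.4)&(w[...,0]<.5)&(abs(w[...,1])<.15)]; print('table z',np.nanmedian(t[:,2]))
```

```text
top paint_box 1170 ((577.6116333007812, 18.08281707763672), (183.84429931640625, 138.72149658203125), 85.77580261230469)
top rack 2558 ((578.6995849609375, 42.3301887512207), (149.83734130859375, 106.51986694335938), 85.43907165527344)
plane [0.00421064 0.05488365 0.03678704] 2407
top rimlike 1341 [[0.5047, -0.0768, 0.0283], [0.569, -0.0106, 0.0325], [0.65, 0.1097, 0.0359]]
table z 0.0010335725152139652
side paint_box 681 ((576.7388916015625, 16.068748474121094), (186.7963104248047, 136.11106872558594), 85.06342315673828)
side rack 1703 ((578.3048095703125, 31.1842041015625), (268.76715087890625, 108.17176055908203), 85.71846771240234)
plane [0.00381983 0.05458668 0.03637569] 1510
side rimlike 890 [[0.5038, -0.0779, 0.0282], [0.571, -0.017, 0.0323], [0.6488, 0.1085, 0.0358]]
table z 0.0003139432662243591
```

View pics/crop.png

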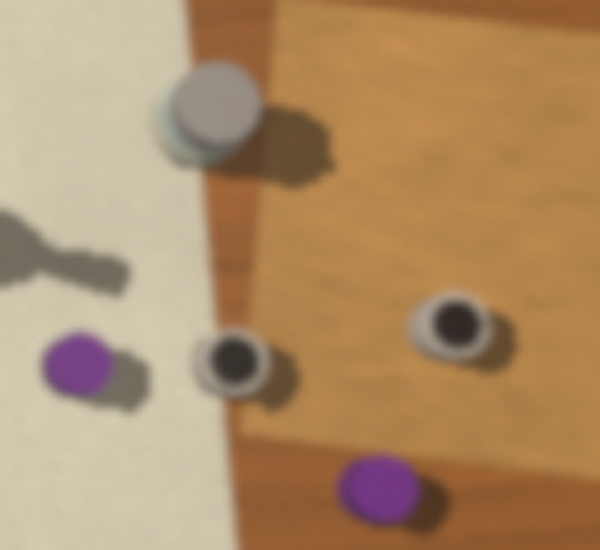

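The top view shows the box at (312,208) with the rack overhanging to the left (+y). The two white cups with black tops are at (447,242) and (491,235). The look-alikes at (415,243) and (476,268) are purple in the enlarged crop, so I leave them alone. The pot at (441,193) is grey-topped and larger, so it is the gluepot. The cups I'll use are at about (0.494,-0.285) and (0.511,-0.386).

The box centre is about (0.577,0.017) with a yaw of about -4.5°. First I turn the tool so that its y lies along box +x and its x along box +y, and close the fingers.

```bash
cat > st.py <<'E'
from h import *
B=np.array([.577,.0172]); yaw=np.deg2rad(-4.5); X=np.array([np.cos(yaw),np.sin(yaw)]); Y=np.array([-X[1],X[0]])
def st(msg=''):
    o=readout.get_obs(); q=o['tool_rot']; R=Ro.from_quat([q[1],q[2],q[3],q[0]]).as_matrix(); d=o['position'][:2]-B
    print(msg,'t%.2f'%o['time'],'pos',o['position'].round(4),'box mm',(1e3*np.array([d@X,d@Y])).round(1),'ytool deg',round(np.degrees(np.arctan2(R[1,1],R[0,1])),2),'zt',R[:,2].round(3),'F',o['wrist_force'].round(1),'w',round(o['width']*1e3,1),'g',o['grip_force'].round(1),'j',o['joints'].round(2))
    return o,R
if __name__=='__main__': st()
E
python3 -m handwheel '[0,0,0,0,0.0441, 0,0,0,0,0.0441, 0,0,0,0,0.0441, 0,0,0,0,0.0441, 0,0,0,0,0.0441, 0,0,0,0,0.0441, 0,0,0,0,0.0441, 0,0,0,0,0.0441, 0,0,0,0,0.0441, 0,0,0,0,0]'; python3 st.py
```

```text
time: 2.4
position: [0.2638, 0.6213, 0.4047]
tool_rot: [0.0, 0.735, 0.678, 0.0]
wrist_force: [0.1, -1.1, -0.5]
width: -0.0003
grip_force: 0.0Traceback (most recent call last):
  File "st.py", line 7, in <module>
    if __name__=='__main__': st()
                             ~~^^
  File "st.py", line 5, in st
    print(msg,'t%.2f'%o['time'],'pos',o['position'].round(4),'box mm',(1e3*np.array([d@X,d@Y])).round(1),'ytool deg',round(np.degrees(np.arctan2(R[1,1],R[0,1])),2),'zt',R[:,2].round(3),'F',o['wrist_force'].round(1),'w',round(o['width']*1e3,1),'g',o['grip_force'].round(1),'j',o['joints'].round(2))
                                                                                                                                                                                                                                                       ^^^^^^^^^^^^^^^^^^^^^
AttributeError: 'float' object has no attribute 'round'
```

```bash
sed -i "s/o\['grip_force'\].round(1)/round(o['grip_force'],1)/" st.py
python3 -m handwheel '[0,-0.95,0.76,0.1,0, 0,-0.95,0.76,0.1,0, 0,-0.95,0.76,0.1,0, 0,-0.95,0.76,0.1,0, 0,-0.95,0.76,0.1,0, 0,-0.95,0.76,0.1,0, 0,-0.95,0.76,0.1,0, 0,-0.95,0.76,0.1,0, 0,-0.95,0.76,0.1,0, 0,-0.95,0.76,0.1,0, 0,-0.95,0.76,0.1,0, 0,-0.95,0.76,0.1,0, 0,-0.95,0.76,0.1,0, 0,-0.95,0.76,0.1,0, 0,-0.95,0.76,0.1,0, 0,-0.95,0.76,0.1,0, 0,-0.95,0.76,0.1,0, 0,-0.95,0.76,0.1,0, 0,-0.95,0.76,0.1,0, 0,0,0,0,0]' >/dev/null
python3 - <<'E'
from st import *
st()
p=cam('wrist'); save(p,'w1.png',None,1)
w=cloud(p)
for th in ('paint_box','rack','inkjar'):
    for r in finder.trace(th,p)[:1]:
        q=w[r['pixels']]; q=q[~np.isnan(q[:,0])]
        if len(q)<9: continue
        b=np.c_[(q[:,:2]-B)@X,(q[:,:2]-B)@Y,q[:,2]]*1e3
        print(th,r['p'],r['bbox'],np.percentile(b,[1,50,99],0).round(1).tolist(), cv2.minAreaRect((q[q[:,2]>.02][:,:2]*1000).astype(np.float32)))
E
```

```text
t4.40 pos [0.5903 0.1392 0.3572] box mm [  3.7 122.6] ytool deg -4.49 zt [ 0.001 -0.002 -1.   ] F [-0.6 -0.9  0.5] w 0.2 g 0.0 j [-0.73  0.39  0.51  1.83 -0.23  0.97 -0.21]
paint_box 0.84 [241.6, 205.3, 146.9, 161.1] [[-68.1, -85.9, 15.8], [3.7, 50.1, 31.7], [69.3, 93.1, 33.7]] ((578.7293701171875, 29.3302001953125), (207.89862060546875, 138.31727600097656), 85.74170684814453)
rack 0.92 [256.9, 203.2, 117.2, 108.8] [[-52.0, -7.5, 33.9], [-10.6, 70.5, 43.2], [52.6, 100.5, 46.1]] ((581.4461059570312, 74.8869400024414), (143.03146362304688, 108.85689544677734), 86.83692169189453)
inkjar 0.64 [300.9, 68.1, 66.5, 70.0] [[-9.2, 166.5, 1.4], [14.6, 190.9, 62.0], [37.7, 214.1, 63.7]] ((605.6487426757812, 205.69871520996094), (49.62501907348633, 50.231719970703125), 85.49942779541016)
```

View pics/w1.png

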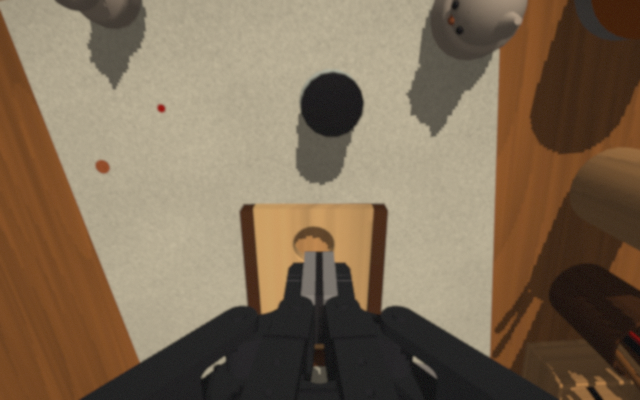

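```bash
python3 -m handwheel '[0,0,-0.15,0.735,0, 0,0,0,0.735,0, 0,0,0,0.735,0, 0,0,0,0.735,0, 0,0,0,0.735,0, 0,0,0,0.735,0, 0,0,0,0.735,0, 0,0,0,0.735,0, 0,0,0,0,0, 0,0,0,0,0]'; python3 st.py;  python3 -m handwheel '[0,-0.16,0,0,0, 0,-0.16,0,0,0, 0,-0.16,0,0,0, 0,-0.16,0,0,0, 0,0,0,0,0]'; python3 st.py
```

```text
time: 5.6
position: [0.5848, 0.1442, 0.2105]
tool_rot: [-0.0, 0.734, 0.68, -0.0]
wrist_force: [-0.6, -0.7, -1.1]
width: -0.0001
grip_force: 0.0
 t5.60 pos [0.5848 0.1442 0.2105] box mm [ -2.1 127.2] ytool deg -4.37 zt [-0.  0. -1.] F [-0.6 -0.7 -1.1] w -0.1 g 0.0 j [-0.66  0.58  0.41  1.93 -0.35  0.7  -0.12]
time: 6.1
position: [0.5838, 0.1267, 0.2105]
tool_rot: [0.0, 0.734, 0.679, 0.0]
wrist_force: [0.1, 0.3, -0.1]
width: -0.0
grip_force: 0.0
 t6.10 pos [0.5838 0.1267 0.2105] box mm [ -1.8 109.7] ytool deg -4.52 zt [ 0. -0. -1.] F [ 0.1  0.3 -0.1] w -0.0 g 0.0 j [-0.63  0.57  0.41  1.94 -0.35  0.69 -0.09]
```

```bash
python3 -m handwheel '[0,-0.12,0,0,0, 0,-0.12,0,0,0, 0,-0.12,0,0,0, 0,0,0,0,0]'; python3 st.py;  python3 -m handwheel '[0,-0.12,0,0,0, 0,-0.12,0,0,0, 0,-0.12,0,0,0, 0,0,0,0,0]'
python3 - <<'E'
from st import *
st(); p=cam('top'); w=cloud(p); q=w[finder.trace('rack',p)[0]['pixels']]; q=q[~np.isnan(q[:,0])]
b=np.c_[(q[:,:2]-B)@X,(q[:,:2]-B)@Y,q[:,2]]*1e3; print(np.percentile(b,[1,50,99],0).round(1).tolist())
E
```

```text
time: 6.5
position: [0.583, 0.118, 0.2102]
tool_rot: [0.0, 0.734, 0.679, -0.0]
wrist_force: [-0.5, 0.2, -1.0]
width: -0.0001
grip_force: 0.0
 t6.50 pos [0.583  0.118  0.2102] box mm [ -1.9 101. ] ytool deg -4.5 zt [-0. -0. -1.] F [-0.5  0.2 -1. ] w -0.1 g 0.0 j [-0.62  0.57  0.41  1.95 -0.35  0.69 -0.08]
time: 6.9
position: [0.5823, 0.109, 0.2102]
tool_rot: [0.0, 0.734, 0.679, -0.0]
wrist_force: [-0.5, 0.3, -0.5]
width: 0.0002
grip_force: 0.0
 t6.90 pos [0.5823 0.109  0.2102] box mm [-1.9 91.9] ytool deg -4.5 zt [-0. -0. -1.] F [-0.5  0.3 -0.5] w 0.2 g 0.0 j [-0.61  0.57  0.41  1.96 -0.34  0.68 -0.07]
[[-52.7, -67.7, 22.5], [-5.3, 1.5, 39.9], [52.9, 74.6, 48.0]]
```

```bash
python3 -m handwheel '[0,-0.1,0,0,0, 0,-0.1,0,0,0, 0,-0.08,0,0,0, 0,0,0,0,0]'
python3 - <<'E'
from st import *
st(); 
for n in('top','side','wrist'):
    p=cam(n); w=cloud(p); r=finder.trace('rack',p)[0]; q=w[r['pixels']]; q=q[~np.isnan(q[:,0])]
    b=np.c_[(q[:,:2]-B)@X,(q[:,:2]-B)@Y,q[:,2]]*1e3; print(n,np.percentile(b,[1,50,99],0).round(1).tolist())
    q=b[b[:,2]>30]; A=np.c_[q[:,:2],np.ones(len(q))]; s=q[:,2]<50
    for _ in range(5):
        c=np.linalg.lstsq(A[s],q[s,2],rcond=None)[0]; s=abs(A@c-q[:,2])<2.5
    print('plane z mm at corners', [(x,y,round(float(c@[x,y,1]),1)) for x in(-45,45) for y in(-65,65)], s.sum())
    if n=='top': save(p,'t2.png',(230,150,180,120),4)
E
```

```text
time: 7.4
position: [0.5818, 0.1022, 0.2102]
tool_rot: [0.0, 0.734, 0.679, -0.0]
wrist_force: [-0.4, 1.0, -0.6]
width: -0.0003
grip_force: 0.4
 t7.40 pos [0.5818 0.1022 0.2102] box mm [-1.9 85.2] ytool deg -4.49 zt [-0. -0. -1.] F [-0.4  1.  -0.6] w -0.3 g 0.4 j [-0.6   0.57  0.41  1.96 -0.34  0.68 -0.05]
top [[-52.5, -73.4, 20.1], [-5.6, -7.4, 38.6], [52.5, 65.1, 45.0]]
plane z mm at corners [(-45, -65, 35.4), (-45, 65, 41.0), (45, -65, 37.1), (45, 65, 42.8)] 1784
side [[-189.0, 246.2, -2.4], [-167.4, 258.9, 31.6], [-142.7, 354.8, 67.8]]
plane z mm at corners [(-45, -65, -24.8), (-45, 65, -10.3), (45, -65, -44.6), (45, 65, -30.0)] 23
wrist [[-51.7, 17.5, 26.3], [3.0, 71.7, 36.2], [52.9, 75.8, 38.8]]
plane z mm at corners [(-45, -65, 36.4), (-45, 65, 35.8), (45, -65, 38.3), (45, 65, 37.7)] 3703
```

View pics/t2.png

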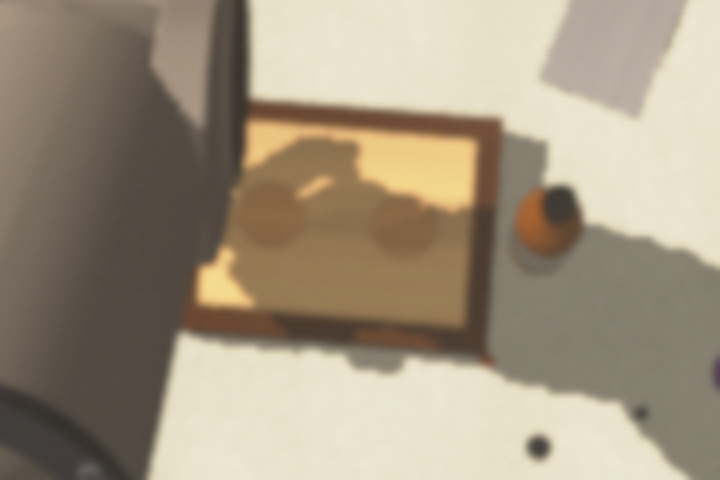

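```bash
python3 -m handwheel '[0,0,0,-0.8,0, 0,0,0,-0.8,0, 62,-0.6,0.04,0,0, 62,-0.6,0.04,0,0, 62,0,0,0,0, 62,0,0,0,0, 62,0,0,0,0, 62,0,0,0.8,0, 62,0,0,0.6,0, 62,0,0,0,0]'; python3 st.py;  python3 -m handwheel '[62,0,0,0.08,0, 62,0,0,0.08,0, 62,0,0,0,0]'; python3 -m handwheel '[62,0,0,0.08,0,62,0,0,0.08,0, 62,0,0,0,0]'
```

```text
time: 8.7
position: [0.5806, 0.0729, 0.213]
tool_rot: [-0.001, 0.734, 0.679, -0.002]
wrist_force: [0.1, -0.7, -0.3]
width: 0.0617
grip_force: 0.0
 t8.70 pos [0.5806 0.0729 0.213 ] box mm [-0.8 55.8] ytool deg -4.43 zt [-0.003 -0.001 -1.   ] F [ 0.1 -0.7 -0.3] w 61.7 g 0.0 j [-0.55  0.56  0.41  1.97 -0.34  0.69 -0.01]
time: 9.0
position: [0.5816, 0.0726, 0.2114]
tool_rot: [0.0, 0.734, 0.679, 0.0]
wrist_force: [0.6, 0.9, -0.3]
width: 0.0618
grip_force: 0.0
time: 9.3
position: [0.5814, 0.0726, 0.2071]
tool_rot: [-0.0, 0.734, 0.679, -0.0]
wrist_force: [-0.4, 0.5, 0.8]
width: 0.062
grip_force: 0.0
```

```bash
f(){ grep -E 'position|wrist' ; }; python3 -m handwheel '[62,0,0,0.08,0, 62,0,0,0.04,0]'|f; python3 -m handwheel '[62,0,0,0.04,0, 62,0,0,0,0]'|f; python3 -m handwheel '[62,0,0,0.04,0, 62,0,0,0,0]'|f; python3 -m handwheel '[62,0,0,0.04,0, 62,0,0,0,0]'|f
```

```text
position: [0.5816, 0.0726, 0.2042]
wrist_force: [-1.0, 0.8, 5.4]
position: [0.5817, 0.0727, 0.2034]
wrist_force: [-0.7, 0.9, 4.2]
position: [0.5817, 0.0728, 0.2025]
wrist_force: [-1.7, 1.3, 7.1]
position: [0.5817, 0.0729, 0.2015]
wrist_force: [-1.6, 2.4, 7.8]
```

```bash
f(){ grep -E 'position|wrist' ; }; for i in 1; do python3 -m handwheel '[62,0,0,0.04,0, 62,0,0,0,0]'|f; python3 -m handwheel '[62,0,0,0.04,0, 62,0,0,0,0]'|f; python3 -m handwheel '[62,0,0,0.04,0, 62,0,0,0,0]'|f; python3 -m handwheel '[62,0,0,0.04,0, 62,0,0,0,0]'|f;  done
```

```text
position: [0.5817, 0.0727, 0.2009]
wrist_force: [-2.1, 1.1, 12.7]
position: [0.5817, 0.0726, 0.2004]
wrist_force: [-7.8, 0.3, 25.0]
position: [0.5817, 0.0722, 0.1998]
wrist_force: [-10.9, -1.3, 35.2]
position: [0.5817, 0.0721, 0.1996]
wrist_force: [-16.4, -2.1, 53.7]
```

```bash
f(){ grep -E 'position|wrist' ; }; python3 -m handwheel '[62,0,0,-0.6,0, 62,0,0,0,0, 62,-0.84,0,0,0, 62,-0.84,0,0,0,62,-0.84,0,0,0,62,-0.84,0,0,0, 62,0,0,0,0, 62,0,0,0.2,0, 62,0,0,0,0]'|f; python3 st.py; python3 -m handwheel '[62,0,0,0.06,0, 62,0,0,0,0]'|f;python3 -m handwheel '[62,0,0,0.06,0, 62,0,0,0,0]'|f;python3 -m handwheel '[62,0,0,0.04,0, 62,0,0,0,0]'|f
```

```text
position: [0.5747, -0.0103, 0.2063]
wrist_force: [0.2, 0.1, -0.3]
 t11.80 pos [ 0.5747 -0.0103  0.2063] box mm [ -0.1 -27.6] ytool deg -4.41 zt [-0.001  0.    -1.   ] F [ 0.2  0.1 -0.3] w 62.1 g 0.0 j [-0.41  0.55  0.41  2.   -0.35  0.66  0.14]
position: [0.5749, -0.0105, 0.2054]
wrist_force: [0.4, 0.6, 0.0]
position: [0.5749, -0.0109, 0.2041]
wrist_force: [-0.2, -0.1, -0.1]
position: [0.5749, -0.0111, 0.2031]
wrist_force: [0.1, -0.8, 0.6]
```

```bash
f(){ grep -E 'position|wrist' ; };  python3 -m handwheel '[62,0,0,0.06,0, 62,0,0,0,0]'|f;python3 -m handwheel '[62,0,0,0.04,0, 62,0,0,0,0]'|f;python3 -m handwheel '[62,0,0,0.03,0, 62,0,0,0,0]'|f; python3 -m handwheel '[62,0,0,0.03,0, 62,0,0,0,0]'|f
```

```text
position: [0.5749, -0.0112, 0.2016]
wrist_force: [0.5, 0.5, 0.5]
position: [0.5749, -0.0112, 0.2006]
wrist_force: [0.8, -0.2, 0.8]
position: [0.575, -0.0112, 0.2]
wrist_force: [-0.2, 0.1, -0.1]
position: [0.575, -0.0113, 0.1999]
wrist_force: [-5.0, -0.3, 16.1]
```

```bash
f(){ grep -E 'position|wrist' ; };  python3 -m handwheel '[62,0,0,0.04,0, 62,0,0,0,0]'|f;python3 -m handwheel '[62,0,0,0.04,0, 62,0,0,0,0]'|f; python3 -m handwheel '[62,0,0,-1,0, 62,0,0,-1,0, 62,0,0,-1,0,62,0,0,-1,0, 62,0,0,-1,0, 62,0,0,-1,0, 62,-1,0,-0.8,0,62,-1,0,0,0,62,-1,0,0,0,62,-1,0,0,0,62,0,0,0,0,62,0,0,0,0]'|f
python3 - <<'E'
from st import *
st(); 
for n in('top','side','wrist'):
    p=cam(n); w=cloud(p); R=finder.trace('rack',p)
    if not R: continue
    r=R[0]; q=w[r['pixels']]; q=q[~np.isnan(q[:,0])]
    b=np.c_[(q[:,:2]-B)@X,(q[:,:2]-B)@Y,q[:,2]]*1e3; print(n,r['p'],np.percentile(b,[1,50,99],0).round(1).tolist())
    def fit(q,lo,hi):
        A=np.c_[q[:,:2],np.ones(len(q))]; s=(q[:,2]<hi)&(q[:,2]>lo)
        for _ in range(5):
            c=np.linalg.lstsq(A[s],q[s,2],rcond=None)[0]; s=abs(A@c-q[:,2])<2.5
        return [(x,y,round(float(c@[x,y,1]),1)) for x in(-45,45) for y in(-65,65)], s.sum()
    print('rack',fit(b,26,44))
    a=np.stack([(w[...,:2]-B)@X,(w[...,:2]-B)@Y,w[...,2]],-1).reshape(-1,3)*1e3; ax,ay=abs(a[:,0]),abs(a[:,1])
    m=(ax<67)&(ay<90)&((ax>58)|(ay>81))&(a[:,2]>26)&(a[:,2]<40); print('rim',fit(a[m],26,40))
    if n!='side': save(p,'c3%s.png'%n,None,1)
E
```

```text
position: [0.575, -0.0114, 0.1998]
wrist_force: [-12.0, 1.5, 35.1]
position: [0.575, -0.0115, 0.1997]
wrist_force: [-17.5, 0.0, 55.7]
position: [0.567, -0.1112, 0.3672]
wrist_force: [-0.3, -0.0, -0.3]
 t14.80 pos [ 0.567  -0.1112  0.3672] box mm [ 1.000e-01 -1.288e+02] ytool deg -4.53 zt [-0.  0. -1.] F [-0.3 -0.  -0.3] w 61.9 g 0.0 j [-0.36  0.34  0.55  1.89 -0.21  0.97  0.21]
top 0.98 [[-52.7, -67.5, 21.1], [3.3, 5.0, 32.5], [52.9, 74.0, 38.0]]
rack ([(-45, -65, 32.6), (-45, 65, 32.5), (45, -65, 32.6), (45, 65, 32.4)], np.int64(1786))
rim ([(-45, -65, 32.1), (-45, 65, 32.4), (45, -65, 32.5), (45, 65, 32.8)], np.int64(537))
wrist 0.89 [[-51.0, -73.7, 29.9], [0.9, -20.4, 32.1], [53.1, 16.8, 33.9]]
rack ([(-45, -65, 32.1), (-45, 65, 32.0), (45, -65, 32.1), (45, 65, 32.1)], np.int64(13619))
rim ([(-45, -65, 32.1), (-45, 65, 32.1), (45, -65, 32.1), (45, 65, 32.1)], np.int64(4295))
```

The rack is flush: the wrist view puts its plane at 32.1 mm at all four corners, the same as the rim. Next I locate the holes and cups.

```bash
cat > loc.py <<'E'
from st import *
def hole(p):
    w=cloud(p); bx=(w[...,:2]-B)@X*1e3; by=(w[...,:2]-B)@Y*1e3; z=w[...,2]*1e3
    # rectify the rack top plane (z=32) at 2 px/mm and find the round hole outlines by depth
    g=np.mgrid[-75:75:.5,-53:53:.5]; P=np.c_[(B+np.outer(g[1].ravel()/1e3,X)+np.outer(g[0].ravel()/1e3,Y)),np.full(g[0].size,.032)]
    c=(P-p['tw'])@p['Rw']; uv=(c/c[:,2:])@p['K'].T
    mx=uv[:,0].reshape(g[0].shape).astype(np.float32); my=uv[:,1].reshape(g[0].shape).astype(np.float32)
    zz=cv2.remap(np.nan_to_num(z).astype(np.float32),mx,my,cv2.INTER_LINEAR); im=cv2.remap(p['color'],mx,my,cv2.INTER_LINEAR)
    m=((zz<28)&(zz>5)).astype(np.uint8); n,_,s,cc=cv2.connectedComponentsWithStats(m)
    for i in range(1,n):
        if s[i,4]>400: print('hole: box x,y mm',cc[i][0]/2-53,cc[i][1]/2-75,'size',s[i,2:4]/2,s[i,4]/4,'bbox centre',(s[i,0]+s[i,2]/2)/2-53,(s[i,1]+s[i,3]/2)/2-75)
    return im[::-1]
def cups(p):
    w=cloud(p)
    for r in finder.trace('cup_a',p):
        if r['p']<.25: continue
        q=w[r['pixels']]; c=p['color'][r['pixels']]; q2=q[~np.isnan(q[:,0])]
        if len(q2)<9: continue
        zt=np.percentile(q2[:,2],90); t=q2[q2[:,2]>zt-.004]
        cc,rr=cv2.minEnclosingCircle((t[:,:2]*1e3).astype(np.float32))
        print('cup',round(r['p'],2),r['bbox'],'zmed',round(np.median(t[:,2]),4),'rect',cv2.minAreaRect((t[:,:2]*1e3).astype(np.float32)),'mec',np.round(cc,1),round(rr,1),'mean',t.mean(0).round(4),c.mean(0).round())
E
python3 - <<'E'
from loc import *
im=None
for n in('wrist','top'):
    p=cam(n); print(n); im=hole(p)
    if n=='wrist': cv2.imwrite('pics/rack.png',cv2.resize(im[:,:,::-1],None,fx=1.8,fy=1.8))
E
```

```text
wrist
hole: box x,y mm -52.47097378277154 -31.279962546816478 size [ 3.5 93. ] 133.5 bbox centre -51.25 -28.5
hole: box x,y mm 1.1863143631436301 -38.14250225835592 size [37.5 37.5] 1107.0 bbox centre 1.25 -37.75
top
hole: box x,y mm 0.3045404208194924 -38.08205980066445 size [39. 39.] 1128.75 bbox centre 1.0 -38.0
hole: box x,y mm 0.22685489166119766 37.72444736266141 size [40.  38.5] 1142.25 bbox centre 0.0 37.75
```

View pics/rack.png

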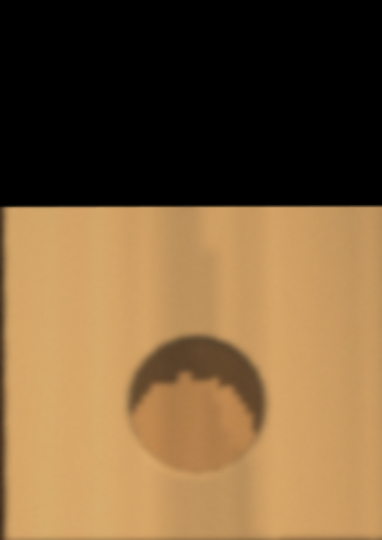

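```bash
python3 -m handwheel '[62,-0.98,-0.17,0,0,62,-0.98,-0.17,0,0,62,-0.98,-0.17,0,0,62,-0.98,-0.17,0,0,62,-0.98,-0.17,0,0,62,-0.98,-0.17,0,0,62,-0.98,-0.17,0,0,62,-0.98,-0.17,0,0,62,-0.98,-0.17,0,0,62,-0.98,-0.17,0,0,62,-0.98,-0.17,0,0,62,0,0,0,0,62,0,0,0,0]'>/dev/null
python3 - <<'E'
from loc import *
st()
for n in ('wrist','side'):
    p=cam(n); print(n); cups(p)
    if n=='wrist': save(p,'w4.png')
E
```

```text
t16.50 pos [ 0.4994 -0.3761  0.3671] box mm [ -46.5 -398.2] ytool deg -4.52 zt [-0.  0. -1.] F [ 0.1  0.8 -0.8] w 62.2 g 0.0 j [ 0.09  0.43  0.6   1.79 -0.28  1.01  0.72]
wrist
cup 0.81 [318.9, 168.8, 32.2, 31.1] zmed 0.0264 rect ((513.4557495117188, -386.9205017089844), (29.251399993896484, 28.543960571289062), 85.4671630859375) mec [ 513.  -387.2] 14.9 mean [ 0.5131 -0.3867  0.0264] [130. 118. 105.]
cup 0.8 [287.2, 54.1, 35.0, 39.7] zmed 0.0265 rect ((495.3844909667969, -285.4290466308594), (28.942541122436523, 28.036273956298828), 42.24728775024414) mec [ 495.8 -285.7] 14.7 mean [ 0.4957 -0.2854  0.0265] [112. 105.  97.]
cup 0.68 [285.3, 0.8, 28.6, 10.6] zmed 0.0255 rect ((493.3478698730469, -229.5902862548828), (1.9980992078781128, 13.772123336791992), 85.93204498291016) mec [ 493.4 -228.6] 6.9 mean [ 0.4934 -0.2297  0.0251] [82. 56. 83.]
cup 0.62 [232.1, 135.1, 39.4, 34.4] zmed 0.0264 rect ((438.7815246582031, -351.02008056640625), (29.30511474609375, 29.349624633789062), 35.4075927734375) mec [ 438.7 -351.3] 15.1 mean [ 0.439  -0.3508  0.0264] [132.  60. 144.]
side
cup 0.6 [301.2, 342.6, 17.6, 22.9] zmed 0.0265 rect ((511.071044921875, -387.58343505859375), (27.789958953857422, 29.190093994140625), 30.700361251831055) mec [ 511.1 -388. ] 15.3 mean [ 0.5113 -0.3882  0.0266] [100.  93.  84.]
cup 0.54 [286.5, 282.7, 11.8, 11.2] zmed 0.2679 rect ((483.6522521972656, -386.41973876953125), (18.374250411987305, 5.346809387207031), 33.250877380371094) mec [ 484.1 -387.2] 9.4 mean [ 0.4839 -0.3865  0.2693] [50. 31. 56.]
cup 0.47 [283.5, 300.4, 20.9, 18.2] zmed 0.0265 rect ((495.0803527832031, -287.16693115234375), (28.648147583007812, 27.166929244995117), 21.062429428100586) mec [ 494.1 -286.3] 15.7 mean [ 0.4941 -0.2872  0.0268] [105. 100.  92.]
```

View pics/w4.png

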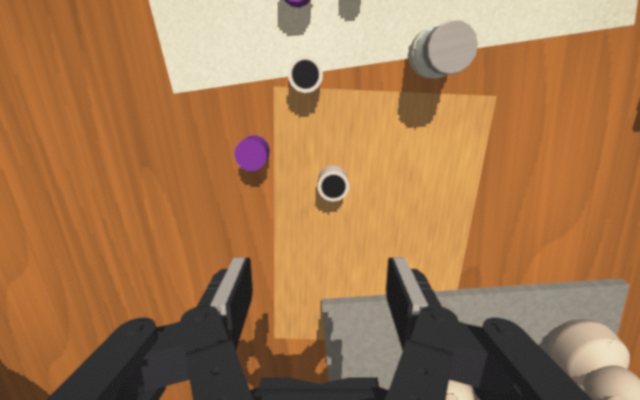

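The two white cups are at (333,186) and (305,75), and the purple look-alikes at (252,153) and (297,0) stay put. I grasp the nearer white cup first.

```bash
python3 -m handwheel '[62,-0.39,0.56,0,0,62,0,0,0.73,0,62,0,0,0.73,0,62,0,0,0.73,0,62,0,0,0.73,0,62,0,0,0.73,0,62,0,0,0.73,0,62,0,0,0.73,0,62,0,0,0.73,0,62,0,0,0.73,0,62,0,0,0.5,0,62,0,0,0.18,0,62,0,0,0,0]'>/dev/null; python3 st.py; python3 -m handwheel '[20,0,0,0,0,20,0,0,0,0,20,0,0,0,0,20,0,0,0,0,20,0,0,0,0,20,0,0,0,0,20,0,0,0,0]'; python3 st.py
```

```text
t18.00 pos [ 0.5127 -0.3867  0.1855] box mm [ -32.4 -407.7] ytool deg -4.47 zt [-0.001  0.    -1.   ] F [ 0.1  0.4 -0.2] w 62.0 g 0.0 j [ 0.21  0.68  0.47  1.85 -0.45  0.72  0.85]
time: 18.7
position: [0.5129, -0.387, 0.1871]
tool_rot: [0.001, 0.734, 0.679, 0.0]
wrist_force: [-1.2, 1.7, 7.7]
width: 0.0268
grip_force: 58.5
 t18.70 pos [ 0.5129 -0.387   0.1871] box mm [ -32.2 -408. ] ytool deg -4.47 zt [ 0.001 -0.    -1.   ] F [-1.2  1.7  7.7] w 26.8 g 58.5 j [ 0.21  0.68  0.47  1.85 -0.45  0.72  0.85]
```

```bash
python3 -m handwheel '[20,0,0,-0.4,0,20,0,0,-0.8,0,20,0,0,-0.8,0,20,0,0,-0.8,0,20,0,0,-0.8,0,20,0,0,0,0,20,0,0,0,0]'
python3 - <<'E'
from loc import *
st(); p=cam('wrist'); q=cam('side'); cups(q)
a=p['color'][200:400,170:470]; b=cv2.resize(q['color'][280:380,245:395],(600,400),interpolation=cv2.INTER_CUBIC)
cv2.imwrite('pics/g1.png',cv2.resize(np.vstack([cv2.resize(a,(600,400)),b]),(450,600))[:,:,::-1])
E
```

```text
time: 19.4
position: [0.5128, -0.3866, 0.2768]
tool_rot: [0.001, 0.734, 0.679, 0.0]
wrist_force: [0.2, 0.2, -0.6]
width: 0.0268
grip_force: 59.1
 t19.40 pos [ 0.5128 -0.3866  0.2768] box mm [ -32.3 -407.6] ytool deg -4.46 zt [ 0.001 -0.    -1.   ] F [ 0.2  0.2 -0.6] w 26.8 g 59.1 j [ 0.15  0.56  0.54  1.81 -0.37  0.87  0.79]
cup 0.64 [265.3, 332.1, 14.8, 17.1] zmed 0.0261 rect ((436.9259338378906, -351.3457946777344), (27.722776412963867, 28.929468154907227), 24.1838436126709) mec [ 437.2 -351.7] 15.2 mean [ 0.437  -0.3519  0.0262] [ 87.  40. 103.]
cup 0.47 [303.2, 322.5, 14.6, 21.3] zmed 0.1157 rect ((511.17669677734375, -387.3439636230469), (28.184743881225586, 27.970619201660156), 0.6433660984039307) mec [ 511.5 -389.6] 16.6 mean [ 0.5122 -0.3886  0.1166] [90. 85. 78.]
```

View pics/g1.png

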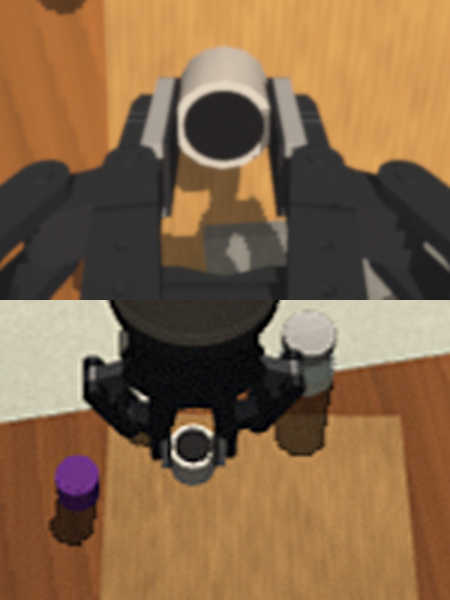

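```bash
python3 -m handwheel '[20,0.96,0.09,-0.75,0,20,0.96,0.09,-0.75,0,20,0.96,0.09,-0.75,0,20,0.96,0.09,-0.75,0,20,0.96,0.09,-0.75,0,20,0.96,0.09,0,0,20,0.96,0.09,0,0,20,0.96,0.09,0,0,20,0.96,0.09,0,0,20,0.96,0.09,0,0,20,0.96,0.09,0,0,20,0.96,0.09,0,0,20,0.96,0.09,0,0,20,0.96,0.09,0,0,20,0.96,0.09,0,0,20,0,0,0,0,20,0,0,0,0]'>/dev/null
python3 - <<'E'
from loc import *
st(); p=cam('wrist'); hole(p); hole(cam('top'))
E
```

```text
t21.25 pos [ 0.5743 -0.0301  0.3691] box mm [  1.1 -47.4] ytool deg -4.41 zt [-0.001 -0.    -1.   ] F [-0.4 -0.6 -1. ] w 26.5 g 59.1 j [-0.5   0.33  0.55  1.9  -0.21  0.97  0.06]
hole: box x,y mm -52.55740987983979 -7.140186915887853 size [  2.5 150. ] 187.25 bbox centre -51.75 0.0
hole: box x,y mm 1.090762867647058 -37.21771599264706 size [37.5 37.5] 1088.0 bbox centre 1.25 -37.25
hole: box x,y mm 0.7643131930300981 37.90552161122426 size [38. 38.] 1104.75 bbox centre 1.0 38.5
```

```bash
python3 -m handwheel '[20,0.85,0,0,0,20,0.85,0,0,0,20,0.85,0,0,0,20,0.85,0,0,0,20,0,0,0.72,0,20,0,0,0.72,0,20,0,0,0.72,0,20,0,0,0.72,0,20,0,0,0.72,0,20,0,0,0.72,0,20,0,0,0.6,0,20,0,0,0.44,0,20,0,0,0,0,20,0,0,0,0]'>/dev/null
python3 - <<'E'
from loc import *
st()
E
```

```text
t22.75 pos [0.5812 0.054  0.236 ] box mm [ 1.3 37. ] ytool deg -4.49 zt [ 0. -0. -1.] F [ 0.1 -0.6  0.4] w 26.6 g 59.2 j [-0.54  0.52  0.44  1.97 -0.33  0.72  0.01]
```

```bash
f(){ grep -E 'position|wrist' ; };  python3 -m handwheel '[20,0.04,-0.02,0.3,0,20,0,0,0.2,0,20,0,0,0,0]'|f; python3 -m handwheel '[20,0,0,0.2,0,20,0,0,0.2,0,20,0,0,0,0]'|f; python3 -m handwheel '[20,0,0,0.12,0,20,0,0,0.06,0,20,0,0,0,0]'; python3 st.py
```

```text
position: [0.5804, 0.0555, 0.2227]
wrist_force: [-0.3, 0.1, -0.1]
position: [0.5804, 0.0553, 0.2125]
wrist_force: [-0.6, -0.3, -0.5]
time: 23.65
position: [0.5806, 0.0553, 0.2085]
tool_rot: [-0.0, 0.734, 0.679, -0.0]
wrist_force: [-1.0, -0.8, -0.4]
width: 0.0263
grip_force: 59.2
 t23.65 pos [0.5806 0.0553 0.2085] box mm [ 0.6 38.3] ytool deg -4.47 zt [-0. -0. -1.] F [-1.  -0.8 -0.4] w 26.3 g 59.2 j [-0.53  0.56  0.41  1.98 -0.35  0.67  0.03]
```

```bash
python3 -m handwheel '[50,0,0,0,0,50,0,0,0,0,50,0,0,0,0,62,0,0,-0.4,0,62,0,0,-0.8,0,62,0,0,-0.8,0,62,0,0,-0.8,0,62,0,0,-0.8,0,62,0,0,-0.8,0,62,0,0,-0.8,0,62,0,0,-0.8,0,62,0,0,-0.4,0,62,0,0,0,0]'>/dev/null; python3 -m handwheel '[62,-0.99,-0.167,0,0,62,-0.99,-0.167,0,0,62,-0.99,-0.167,0,0,62,-0.99,-0.167,0,0,62,-0.99,-0.167,0,0,62,-0.99,-0.167,0,0,62,-0.99,-0.167,0,0,62,-0.99,-0.167,0,0,62,-0.99,-0.167,0,0,62,-0.99,-0.167,0,0,62,-0.99,-0.167,0,0,62,-0.99,-0.167,0,0,62,-0.99,-0.167,0,0,62,-0.99,-0.167,0,0,62,0,0,0,0,62,0,0,0,0]'>/dev/null
python3 - <<'E'
from loc import *
st(); p=cam('top'); cups(p); save(p,'t5.png',(240,160,240,120),3)
E
```

```text
t26.55 pos [ 0.495  -0.2858  0.3679] box mm [ -58.  -308.5] ytool deg -4.54 zt [-0.001  0.    -1.   ] F [0.1 0.5 0.5] w 61.8 g 0.0 j [-0.1   0.34  0.64  1.91 -0.25  0.97  0.57]
cup 0.62 [439.0, 236.0, 11.8, 14.8] zmed 0.0283 rect ((495.3632507324219, -284.45654296875), (27.45664405822754, 27.899452209472656), 0.6572214961051941) mec [ 495.6 -284.7] 15.0 mean [ 0.4949 -0.2847  0.0281] [118. 109.  98.]
cup 0.57 [409.0, 235.6, 11.6, 15.9] zmed 0.0278 rect ((494.512939453125, -214.9478759765625), (26.866724014282227, 26.179338455200195), 43.27008819580078) mec [ 495.  -214.6] 14.3 mean [ 0.4947 -0.215   0.028 ] [129.  86. 135.]
cup 0.48 [290.8, 195.1, 15.7, 13.3] zmed 0.0478 rect ((580.9703369140625, 54.932579040527344), (25.97604751586914, 27.575042724609375), 0.00975306797772646) mec [580.9  55.4] 14.3 mean [0.5807 0.055  0.0479] [114. 103.  91.]
```

View pics/t5.png

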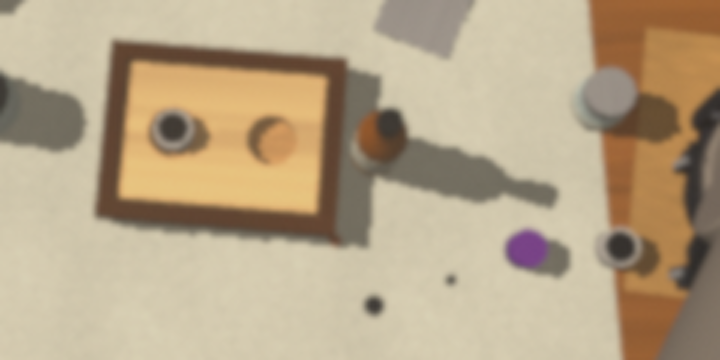

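The first cup sits upright in the +y pocket at crop (173,130), with its top at about 46 mm. The second white cup is at crop (620,247), with the gripper above it.

```bash
python3 -m handwheel '[62,0,0,0.73,0,62,0,0,0.73,0,62,0,0,0.73,0,62,0,0,0.73,0,62,0,0,0.73,0,62,0,0,0.73,0,62,0,0,0.73,0,62,0,0,0.73,0,62,0,0,0.73,0,62,0,0,0.5,0,62,0,0,0.2,0,62,0,0,0,0]'>/dev/null; python3 st.py; python3 -m handwheel '[20,0,0,0,0,20,0,0,0,0,20,0,0,0,0,20,0,0,0,0,20,0,0,0,0,20,0,0,0,0]'>/dev/null; python3 st.py; python3 -m handwheel '[20,0,0,-0.4,0,20,0,0,-0.7,0,20,0,0,-0.8,0,20,0,0,-0.8,0,20,0,0,-0.8,0,20,0,0,-0.8,0,20,0,0,-0.8,0,20,0,0,-0.8,0,20,0,0,-0.8,0,20,0,0,-0.6,0,20,0,0,0,0]' >/dev/null;  python3 st.py
```

```text
t27.85 pos [ 0.4954 -0.2852  0.1866] box mm [ -57.6 -307.9] ytool deg -4.44 zt [-0.001  0.    -1.   ] F [0.2 0.2 1.2] w 62.0 g 0.0 j [ 0.04  0.6   0.48  2.01 -0.45  0.63  0.74]
 t28.45 pos [ 0.4956 -0.2857  0.188 ] box mm [ -57.4 -308.4] ytool deg -4.47 zt [ 0.001 -0.    -1.   ] F [-2.2  1.8 10.3] w 26.8 g 58.3 j [ 0.04  0.6   0.48  2.01 -0.45  0.63  0.74]
 t29.55 pos [ 0.4956 -0.2859  0.3718] box mm [ -57.4 -308.6] ytool deg -4.48 zt [ 0.003 -0.001 -1.   ] F [-0.1  0.7 -1. ] w 26.5 g 59.1 j [-0.11  0.34  0.65  1.9  -0.25  0.97  0.57]
```

```bash
python3 -m handwheel '[20,0.903,0.195,0,0,20,0.903,0.195,0,0,20,0.903,0.195,0,0,20,0.903,0.195,0,0,20,0.903,0.195,0,0,20,0.903,0.195,0,0,20,0.903,0.195,0,0,20,0.903,0.195,0,0,20,0.903,0.195,0,0,20,0.903,0.195,0,0,20,0.903,0.195,0,0,20,0.903,0.195,0,0,20,0,0,0,0,20,0,0,0,0]' >/dev/null;  python3 st.py;  python3 -m handwheel '[20,0,0,0.7,0,20,0,0,0.7,0,20,0,0,0.7,0,20,0,0,0.7,0,20,0,0,0.7,0,20,0,0,0.7,0,20,0,0,0.7,0,20,0,0,0.5,0,20,0,0,0,0,20,0,0,0,0]' >/dev/null;  python3 st.py
```

```text
t30.95 pos [ 0.5746 -0.0197  0.3689] box mm [  0.5 -37. ] ytool deg -4.41 zt [-0.001 -0.    -1.   ] F [-0.5 -0.3 -0.9] w 26.3 g 59.1 j [-0.53  0.34  0.57  1.9  -0.22  0.97  0.05]
 t31.95 pos [ 0.5748 -0.0206  0.2347] box mm [  0.8 -37.8] ytool deg -4.51 zt [-0. -0. -1.] F [-0.  -0.3 -0.5] w 26.6 g 59.1 j [-0.44  0.52  0.47  1.99 -0.35  0.71  0.16]
```

```bash
f(){ grep -E 'position|wrist' ; };  python3 -m handwheel '[20,0,0.01,0.3,0,20,0,0,0.2,0,20,0,0,0,0]'|f; python3 -m handwheel '[20,0,0,0.2,0,20,0,0,0.15,0,20,0,0,0,0]'|f; python3 -m handwheel '[20,0,0,0.1,0,20,0,0,0.06,0,20,0,0,0,0]'; python3 st.py
```

```text
position: [0.5749, -0.02, 0.2215]
wrist_force: [-0.7, -1.3, 0.1]
position: [0.5749, -0.02, 0.2127]
wrist_force: [0.1, 0.1, -0.0]
time: 32.85
position: [0.575, -0.02, 0.2091]
tool_rot: [-0.0, 0.734, 0.679, -0.0]
wrist_force: [0.9, 0.3, -0.1]
width: 0.0267
grip_force: 59.1
 t32.85 pos [ 0.575  -0.02    0.2091] box mm [  0.9 -37.3] ytool deg -4.47 zt [-0. -0. -1.] F [ 0.9  0.3 -0.1] w 26.7 g 59.1 j [-0.42  0.56  0.45  2.   -0.38  0.67  0.19]
```

Both pockets are now filled. I release, lift clear, back off towards +y and check everything.

```bash
python3 -m handwheel '[50,0,0,0,0,50,0,0,0,0,50,0,0,0,0,50,0,0,-0.4,0,50,0,0,-0.8,0,50,0,0,-0.8,0,50,0,0,-0.8,0,50,0,0,-0.8,0,50,0,0,-0.8,0,50,0,0,-0.8,0,50,0,0,-0.8,0,50,0,0,-0.4,0,50,0,0,0,0]'>/dev/null; python3 -m handwheel '[50,-1,-0.5,0,0,50,-1,-0.5,0,0,50,-1,-0.5,0,0,50,-1,-0.5,0,0,50,-1,-0.5,0,0,50,-1,-0.5,0,0,50,-1,-0.5,0,0,50,-1,-0.5,0,0,50,0,0,0,0,50,0,0,0,0]'>/dev/null
python3 - <<'E'
from loc import *
st()
for n in('top','side'):
    p=cam(n); w=cloud(p); print(n); cups(p)
    for th in 'dish gluepot inkjar cat_small cat_big varnish knife'.split():
        for r in finder.trace(th,p)[:1]:
            q=w[r['pixels']]; print(th,round(r['p'],2),np.nanmedian(q,0).round(3))
    a=np.stack([(w[...,:2]-B)@X,(w[...,:2]-B)@Y,w[...,2]],-1).reshape(-1,3)*1e3; ax,ay=abs(a[:,0]),abs(a[:,1])
    for nm,m in(('rack',(ax>24)&(ax<48)&(ay<70)),('rim',(ax<67)&(ay<90)&((ax>58)|(ay>81)))):
        q=a[m&(a[:,2]>26)&(a[:,2]<40)]; A=np.c_[q[:,:2],np.ones(len(q))]; c=np.linalg.lstsq(A,q[:,2],rcond=None)[0]
        print(nm,[round(float(c@[x,y,1]),1) for x in(-45,45) for y in(-65,65)])
    if n=='side': save(p,'s6.png',(230,100,200,180),3)
E
```

```text
t35.15 pos [ 0.4594 -0.2118  0.3686] box mm [ -99.2 -237.5] ytool deg -4.54 zt [-0.001  0.    -1.   ] F [ 0.5  0.3 -1.5] w 50.0 g 0.0 j [-0.28  0.22  0.67  2.05 -0.17  0.93  0.41]
top
cup 0.71 [325.6, 199.5, 10.0, 13.1] zmed 0.0475 rect ((575.671875, -20.088134765625), (27.27255630493164, 28.35285186767578), 89.5628890991211) mec [575.9 -20.2] 14.7 mean [ 0.5754 -0.0196  0.0475] [115. 104.  92.]
cup 0.66 [406.9, 235.6, 15.4, 15.4] zmed 0.0273 rect ((494.7698669433594, -214.16195678710938), (27.53980827331543, 27.51337242126465), 0.49853870272636414) mec [ 494.2 -215.2] 14.9 mean [ 0.4945 -0.215   0.0274] [130.  87. 136.]
cup 0.58 [292.1, 195.4, 12.3, 16.4] zmed 0.0476 rect ((579.015380859375, 55.30967712402344), (26.69711685180664, 25.237245559692383), 71.07167053222656) mec [579.4  55.2] 13.9 mean [0.5793 0.0555 0.0479] [112. 102.  90.]
cup 0.4 [177.1, 259.1, 26.5, 20.3] zmed 0.0612 rect ((426.02752685546875, 299.8371887207031), (24.158737182617188, 28.256017684936523), 12.051460266113281) mec [427.8 300.8] 15.2 mean [0.4269 0.3011 0.0619] [136. 121. 105.]
dish 0.8 [0.505 0.368 0.02
[... 703 characters left out ...]
] [198. 162. 110.]
cup 0.47 [284.5, 276.7, 15.3, 16.2] zmed 0.0265 rect ((492.7151184082031, -217.40841674804688), (29.47080421447754, 26.885210037231445), 85.20978546142578) mec [ 492.8 -217.3] 15.0 mean [ 0.4932 -0.2172  0.0269] [ 88.  48. 100.]
cup 0.45 [311.1, 178.6, 11.2, 16.2] zmed 0.0469 rect ((579.0252075195312, 54.08106994628906), (28.848241806030273, 25.391695022583008), 74.13726806640625) mec [580.6  53. ] 15.6 mean [0.5796 0.0536 0.0472] [103.  99.  91.]
gluepot 0.92 [ 0.606 -0.286  0.046]
inkjar 0.72 [0.603 0.187 0.043]
cat_big 0.77 [0.717 0.243 0.044]
varnish 0.81 [ 0.567 -0.113  0.08 ]
knife 0.74 [ 0.71  -0.158  0.004]
rack [31.9, 32.0, 32.0, 32.1]
rim [31.6, 31.9, 31.9, 32.1]
```

View pics/s6.png

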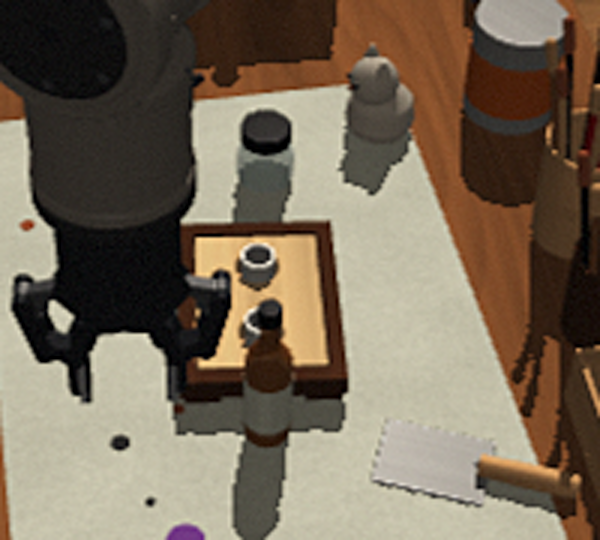

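The side crop shows both cups upright in the pockets, at (258,265) and (263,325). The rack is flush with the rim, the bystanders have not moved, and the arm is clear, so I hand the job in.

```bash
python3 -c "
from rig import workorder; print(workorder.finish_job())"
```

```text
the job is handed in; nothing more can be done
None
```

I pushed the rack home and pressed it flush with the rim all round, set one white cup upright in each pocket, left the bystanders and purple look-alikes where they stood, and handed the job in at about 36 s of the 72 s allowed.

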